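# Close the spring-lidded pastel box in the studio

## Task

Close the wooden box of pastels on the studio table: with the fingertips push the blue lid over from behind and fold it down flat, then push it along towards the brass lip until its free edge is tucked fully beneath the lip, so that it stays shut by itself when you let go. Touch only the lid's outside, do not pinch it or take anything up, and leave the pastels and the other things on the table where they are.

Things in the scene. Friction and masses are not known exactly. Their poses are not given: they have to be found in the camera images.
- pastel_box: Open dark-wood box fixed to the table, 132 (x) x 150 (y) x 40 mm high, walls 8 mm. Origin: centre of its underside, on the table. Its +x axis points from the lid's hinge side to the side with the brass lip, +z up; it stands turned about the vertical by its yaw. It does not move.
- lid_lining: White paper-faced lining, 87 x 124 x 3 mm, on the lid's inner face (the underside once shut). The fingers must not press on it. Its origin lies on the hinge axis, axes as those of the box when the lid is shut.
- lid (a joint): Angle of the blue lid in rad about its hinge axis (along the box's y): 0 = flat on the box, 1.57 = upright, about 1.7 to 2.2 at the start = open, leaning back away from the lip; greatest 2.4. A light spring opens it when let go: flat, it takes about 1 to 2.5 N, 60 mm from the hinge, to hold it down. Tucked, it rises against the lip to about 0.03 to 0.04 rad.
- runner (a joint): How far lid and hinge rod have slid in their slots along the box's +x towards the lip, in m: 0 to 0.004 at the start, 0.014 = against the stop, fully tucked. Slides stiffly (about 3 N) and stays put. At 0 the flat lid ends 6 mm short of the lip; at 0.014 it lies 8 mm beneath it. Slid over 5 mm before the lid is flat, the edge lands on the lip and must be slid back.
- lid_hinge (a point): Point on the hinge axis, midway along the lid: box frame x = -60 mm (+ runner), y = 0, 43 mm above the table. Moves with the runner.
- lid_edge (a point): Middle of the blue lid's free edge, on its outer face, 102 mm from the hinge axis. The lid is 132 mm wide (y) and 6 mm thick with its lining (3 mm above and 3 below the hinge axis when shut). Lying flat, its upper (outer) face is 46 mm above the table.
- ridge_foot (a point): Foot of the cream finger batten on the lid's outer face, at the middle of the side that faces the hinge, 72 mm from the hinge axis. The batten is 90 mm long (y), 20 mm broad (72 to 92 mm from the hinge) and stands 6 mm above the face: with the lid flat, a fingertip on the hinge side of it can push it, and so the lid, towards the lip.
- lip_nose (a point): Middle of the brass lip's overhanging edge, at its underside: box frame x = +48 mm, 49.5 mm above the table (3.5 mm above the flat lid). The lip is fixed, 90 mm long (y), 4 mm thick, its top 53.5 mm above the table, and reaches from here to the box's outer face.
- stick_white: Loose white pastel stick, 75 x 12 x 12 mm, lying in the box at its +y side; origin at the centre of its underside. To be left.
- stick_black: Loose black pastel stick, the same size, at the box's -y side. To be left.
- ink_bottle: Loose amber bottle, 42 mm across, 85 mm high, about 145 mm to the +y side of the box's centre. Origin: centre of its base.
- paint_pot: Loose white pot with red cap, 60 mm across, 60 mm high, about 150 mm to the -y side of the box's centre. Origin: centre of its base.
- brush: Loose paint brush, 190 mm long, lying across about 140 mm beyond the box's centre on the lip side. Origin: on the table under it.
- spray_can: Loose spray can, 66 mm across, 190 mm high, standing at the left of the work. Origin: centre of its base.
- mug: Loose white mug, 80 mm across, 85 mm high, at the right of the work. Origin: centre of its base.
- palette_knife: Loose palette knife, 200 mm long, lying at the left. Origin: on the table under it.

How it is judged:
By the outcome, as a careful person would: the job done as asked, in the order asked, and still so for the second after the job is handed in, with the robot touching nothing.
It also fails if it takes over 42 s, if anything falls off the work surface, if the arm or the gripper's body presses on something with over 40 N, if the wrist force passes 120 N, or if a joint passes its speed limit or range.

## Robot

A 6-joint arm with a two-finger parallel gripper is mounted at the origin on the work surface. World frame = base frame: x ahead of the robot, y to its left, z up, the work surface at z = 0. Lengths are in m, angles in degrees, forces in N, time in s.
With the tool pointing down it reaches from about 0.4 to 0.825 m from the base axis. Payload 7 kg.
Tool frame: the origin (TCP) lies at the very end of the fingers, on their centre line; the grasp point (between the pads) lies arm.hold_point_z behind it (arm.hold_point_z is the distance from the TCP to the grasp point, in m); z points along the fingers, x is the direction in which the jaws open and shut, and the axes are right-handed (so a half turn about z gives the same grasp; the last joint's range is limited). The gripper opens to 88 mm and grips with 3 to 60 N. Pads are 19 mm wide; open, the fingers measure 130 mm over their backs; the gripper's body (78 mm by 193 mm) begins 47 mm behind the grasp point.
Start: joints at [87.783, 20.546, 0.682, 0, -70.136, -16.507], TCP at [0.217, 0.639, 0.227] pointing down, gripper open.
Joint ranges: [-176.03, 176.03], [-82.01, 121.73], [-58.28, 71.71], [-173.87, 95.51], [-174.79, -0.11], [-173.66, 173.66]. Speed limits (degrees/s): [136.94, 136.94, 172.46, 180, 180, 180].

## Interface

Orientations are given as [roll, pitch, yaw] about the fixed x, y, z axes, in that order (R = Rz(yaw) Ry(pitch) Rx(roll)).
In Python, from bench import arm, camera, camera_model gives the robot as it stands.
- The arm moves only by the shell command python3 -m handwheel 'ROWS' [FORCE]. ROWS is a JSON object of lists of equal length, an entry for each row: "xyz": the shift along the world's x, y, z in mm, a list of three; "twist": the turn, a rotation vector about the world's x, y, z in rad, a list of three; "grip": the finger opening in mm, from 0 to 87.6. A call has 1 to 12 rows; each row shifts and turns the commanded pose from where the row before left it; what a row does not reach is not made up. A row lasts 1/8 s, in which the tool goes at most 62.5 mm and 10.7 degrees, less where a joint would pass 70% of its speed; a pose out of reach is approached as far as the arm can. A call is refused whole if a number of a shift passes 62.5 or a number of a turn 0.188, either way. A call with a gripper value outside its range is refused whole. The fingers move at their own pace and stop on an object; FORCE is the grip in N (left out, the last holds). Time passes only in rows, so rows that do not move let the fingers close. It gives the time, the measured TCP pose, the force and the opening at its end, in the units of the state.
- arm.read_state(): the state, without advancing time (a new reading comes with each control period).
- camera(name): name is "scene" or "top" or "wrist"; returns the picture (400x640x3 uint8, red, green, blue); there is no depth.
- camera_model(name): a dict with "intrinsics" (3x3 intrinsics, pixels), "D" ([k1, k2, p1, p2, k3] as OpenCV has them; the pictures are not rectified), "extrinsics" (4x4, takes a point from camera to world coordinates). Camera axes: x right, y down, z forward; pixel columns grow to the right and rows downward; lengths in m; the calibration is good to about 2 mm. A picture is of the moment at which its call begins: read the wrist's pose just before it. camera_model takes no time and is no camera call; for the wrist camera it gives the pose at the moment of the call.
- arm.hand_in(): hands the job in, once; it reports no verdict.
The state is a dict: "t": time; "qpos": joint angles; "joint_velocities": joint speeds; "joint_torque": joint torques, N m; "tcp_pos": TCP position; "orientation": TCP orientation; "contact_force": force on the tool from outside, world axes, zero at the start; "torque": the same for the moment, N m; "width": opening from 0.0 (shut) to 1.0 (fully open).
Only numpy, scipy, OpenCV 4.12 (cv2) and the standard library are available. Lean on these libraries where they do the work, as an engineer would, in place of code of your own. Each camera call takes 0.05 s, during which the arm holds its last target. There are 200 camera calls.

## Working session

There is one attempt and no reset: what is moved stays moved. The work goes in short steps, Python scripts to look and compute and a shell command to move; the robot and the scene stay as the last step left them, time stands still between calls to the robot, and variables do not carry over. Pictures are saved under pics/ and viewed, about 8 in all and at most 12, crops included, and the job is handed in when it is done.

```bash
mkdir -p pics; ls; python3 - <<'E'
from bench import arm,camera,camera_model
import cv2,numpy as np
for n in("top","scene"):
    im=camera(n); cv2.imwrite(f"pics/{n}0.png",im[:,:,::-1])
    m=camera_model(n); np.savez(f"{n}.npz",im=im,**{k:np.array(v) for k,v in m.items()})
    print(n,np.round(m["extrinsics"],3).tolist(),np.round(m["intrinsics"],1).tolist())
s=arm.read_state();print(s,arm.hold_point_z)
E
```

```text
pics
top [[0.012, -0.984, 0.177, 0.308], [-1.0, -0.012, 0.003, -0.014], [-0.001, -0.177, -0.984, 1.438], [0.0, 0.0, 0.0, 1.0]] [[484.7, 0.0, 313.8], [0.0, 484.7, 194.9], [0.0, 0.0, 1.0]]
scene [[0.876, 0.288, -0.387, 0.989], [0.482, -0.524, 0.702, -0.801], [-0.0, -0.801, -0.598, 0.756], [0.0, 0.0, 0.0, 1.0]] [[432.5, 0.0, 327.7], [0.0, 432.5, 200.5], [0.0, 0.0, 1.0]]
{'t': 0.1, 'qpos': array([ 8.77829039e+01,  2.05858323e+01,  6.37272596e-01, -1.83301272e-02,
       -7.01376858e+01, -1.65040462e+01]), 'joint_velocities': array([-0.00041417, -0.18381802,  0.03666674,  0.02172517, -0.04550189,
        0.1549079 ]), 'joint_torque': array([-1.70620930e-03, -5.84164095e+01,  2.93751669e+01,  7.01549873e+00,
        1.02201567e-02, -5.37070139e-05]), 'tcp_pos': array([0.21656183, 0.63882269, 0.22571815]), 'orientation': array([-1.79992019e+02, -8.75878809e-02, -1.08727389e+02]), 'contact_force': array([ 0.90481507,  0.43907559, -0.33091454]), 'torque': array([-0.02098752, -0.02854245,  0.01627325]), 'width': 1.0015772732311174} 0.0188
```

View pics/top0.png

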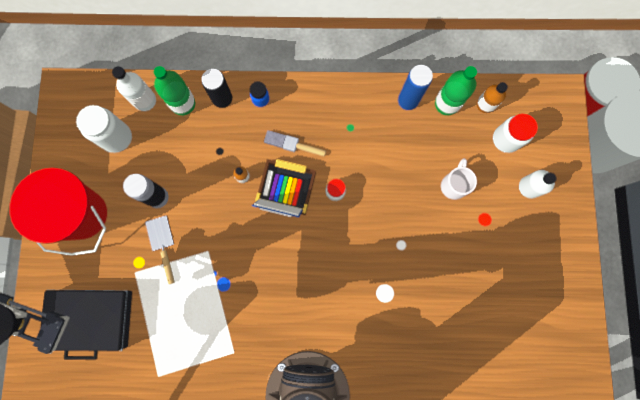

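View pics/scene0.png

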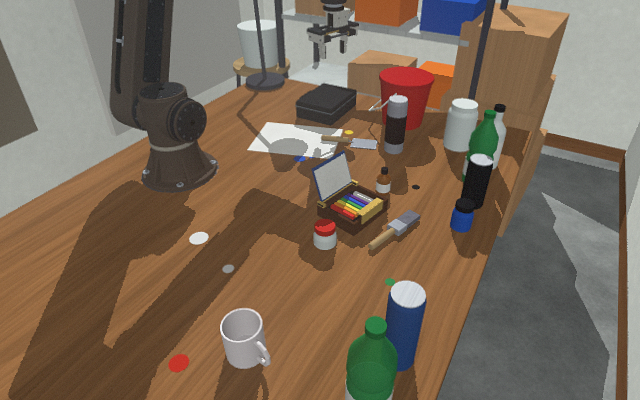

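The top view shows the box at about (285,188), with the brass lip at (291,167) on the far side and the lid leaning towards the robot at about (280,211). The bottle is at (241,174) and the pot at (336,188). The scene view shows the open lid's white lining at (333,177). Next I'll take enlarged crops and the lip mask.

```bash
cat > h.py <<'E'
import numpy as np,cv2
def load(n): return np.load(f"{n}.npz")
def ray(m,uv):
    p=cv2.undistortPoints(np.array([[uv]],float),m["intrinsics"],m["D"])[0,0]
    E=m["extrinsics"]; return E[:3,3],E[:3,:3]@np.r_[p,1]
def onz(m,uv,z):
    o,d=ray(m,uv); return o+d*(z-o[2])/d[2]
def onplane(m,uv,p,n):
    o,d=ray(m,uv); return o+d*(np.dot(p-o,n)/np.dot(d,n))
def proj(m,P):
    E=np.linalg.inv(m["extrinsics"]); r=cv2.Rodrigues(E[:3,:3])[0]
    return cv2.projectPoints(np.array(P,float).reshape(-1,1,3),r,E[:3,3],m["intrinsics"],m["D"])[0][:,0]
E
python3 - <<'E'
from h import *
t,s=load("top"),load("scene")
a=cv2.resize(t["im"][152:222,235:350],None,fx=6.9,fy=6.9,interpolation=cv2.INTER_CUBIC)[:,:790]
b=cv2.resize(s["im"][145:240,305:400],None,fx=6,fy=6,interpolation=cv2.INTER_CUBIC)
cv2.imwrite("pics/a.png",a[:,:,::-1]);cv2.imwrite("pics/b.png",b[:,:,::-1])
hsv=cv2.cvtColor(t["im"],cv2.COLOR_RGB2HSV)
print(hsv[167,291],hsv[171,300],hsv[172,320])
m=cv2.inRange(hsv,(20,150,150),(32,255,255))
n,l,st,c=cv2.connectedComponentsWithStats(m)
for i in range(1,n):
    if st[i,4]>25: print(st[i],c[i],cv2.minAreaRect(np.argwhere(l==i)[:,::-1].astype(np.float32)))
E
```

```text
[ 25 166 247] [ 24 170 249] [ 14 163 138]
[275 159  32  14 239] [290.28451883 165.79497908] ((290.42413330078125, 165.82864379882812), (30.880704879760742, 7.7201762199401855), 12.994616508483887)
[283 177  14  27 158] [289.01898734 188.32911392] ((289.1000061035156, 190.29998779296875), (8.06893253326416, 26.662561416625977), 15.255120277404785)
[255 193   5   8  26] [257.23076923 196.30769231] ((257.3529357910156, 196.5882568359375), (3.395498752593994, 7.761139392852783), 14.03624439239502)
[133 257  12  12 115] [138.6173913 262.2      ] ((138.5, 262.5), (11.0, 11.0), 90.0)
```

View pics/a.png

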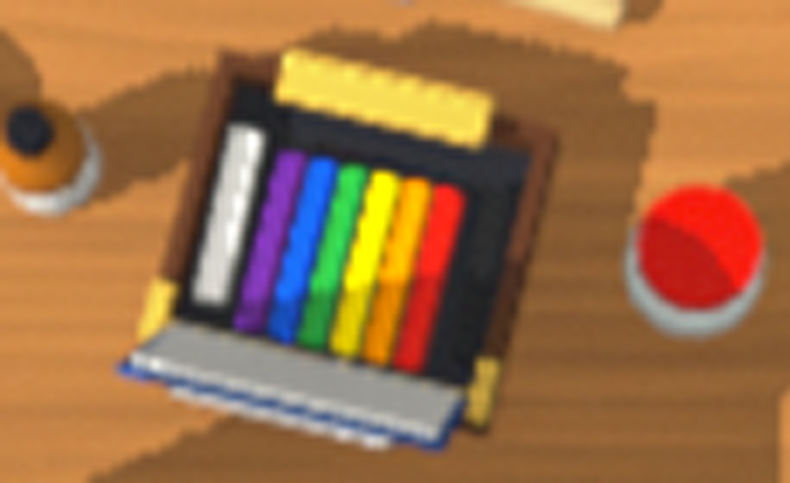

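View pics/b.png

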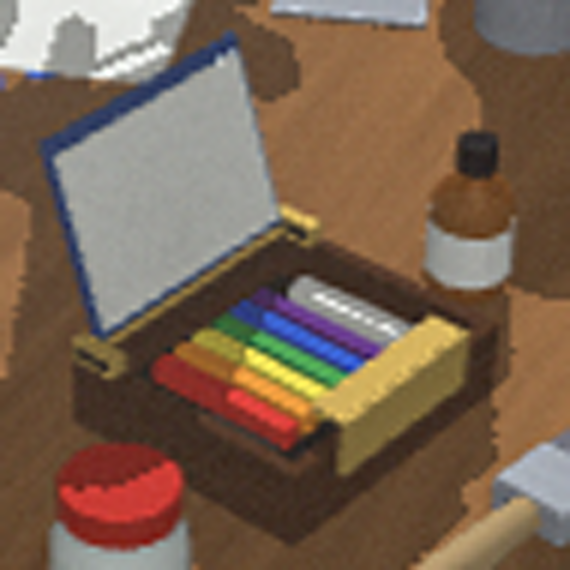

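The crops show the lip's rectangle at about (278..490, 50..145) in crop a. The free-edge corners of the lid are at about (122,370) and (443,447) in crop a, and (232,35) and (42,147) in crop b. Now I'll fit the pose.

```bash
cat > box.py <<'E'
from h import *
t,s=load("top"),load("scene")
r=((290.424,165.829),(30.88,7.72),12.9946)
c=cv2.boxPoints(r)+0.0
W=np.array([onz(t,p,.0535) for p in c])
ctr=W.mean(0)
e=[(W[(i+1)%4]-W[i])[:2] for i in range(4)]
L=max(e,key=np.linalg.norm); 
ax=np.array([-L[1],L[0]])/np.linalg.norm(L)
if ax[0]<0: ax=-ax
yaw=np.arctan2(ax[1],ax[0])
E
python3 - <<'E'
from box import *
print("lip",ctr,[round(float(np.linalg.norm(x)),4) for x in e],"yaw",np.degrees(yaw))
X=np.r_[ax,0];Y=np.r_[-ax[1],ax[0],0]
O=ctr-.057*X;O[2]=0; print("box",O)
def tri(p,q):
    a,b=ray(t,p);c,d=ray(s,q); k=np.linalg.lstsq(np.c_[b,-d],c-a,rcond=None)[0]
    return (a+k[0]*b+c+k[1]*d)/2, np.linalg.norm(a+k[0]*b-c-k[1]*d)
A=lambda u,v:(235+u/6.9-.5,152+v/6.9-.5)
B=lambda u,v:(305+u/6-.5,145+v/6-.5)
bx=lambda P:np.round([(P-O)@X,(P-O)@Y,P[2]],4)
for n,p,q in(("lid+y",A(122,370),B(232,35)),("lid-y",A(443,447),B(42,147)),("lip+y nose",A(275,100),B(425,317)),("lip far+y",A(290,50),B(467,350)),("slot-y",A(485,390),B(100,350)),("boxcorner far -y",A(555,133),B(300,480))):
    P,g=tri(p,q);print(n,P.round(4),bx(P),round(g,4))
# bottle, pot
print("pot cap",bx(onz(t,A(700,247),.06)),"bottle",bx(onz(t,A(30,130),.085)))
# box corner check by planes in top
for n,u in(("far+y",(225,55)),("far-y",(557,135)),("near-y",(485,430))): print(n,bx(onz(t,A(*u),.04)))
for n,yy in(("hinge+y",.07),("hinge-y",-.07)): print(n, proj(t,[O-.06*X+yy*Y+[0,0,.043]]),proj(s,[O-.06*X+yy*Y+[0,0,.043]]))
E
```

```text
lip [0.64286465 0.05947258 0.0535    ] [0.0232, 0.091, 0.0232, 0.0908] yaw -12.63089562371915
box [0.58724411 0.07193674 0.        ]
lid+y [0.5119 0.1566 0.1366] [-0.0921  0.0662  0.1366] 0.0001
lid-y [0.4827 0.0296 0.136 ] [-0.0927 -0.0641  0.136 ] 0.0003
lip+y nose [0.6414 0.1061 0.0499] [0.0453 0.0452 0.0499] 0.0029
lip far+y [0.6651 0.1008 0.043 ] [0.0697 0.0452 0.043 ] 0.0029
slot-y [0.5193 0.0155 0.0459] [-0.054  -0.07    0.0459] 0.0002
boxcorner far -y [ 0.6336 -0.0123  0.0353] [ 0.0636 -0.0721  0.0353] 0.0012
pot cap [ 0.0239 -0.1443  0.06  ] bottle [0.003 0.137 0.085]
far+y [0.0629 0.0733 0.04  ]
far-y [ 0.0615 -0.0738  0.04  ]
near-y [-0.0696 -0.0736  0.04  ]
hinge+y [[257.71662658 199.26095982]] [[351.72032633 181.27074411]]
hinge-y [[304.35057108 210.19530044]] [[319.56655219 202.80880189]]
```

Corner checks move the box origin to about (0.584, 0.073) with yaw -12.6°, and put the lid at about 1.9 rad. I'll shut the fingers and move behind the lid, staying high, with the jaw axis along the box's y.

```bash
python3 -m handwheel '{"xyz":[[10,-24,0],[21,-49,0],[21,-49,0],[21,-49,0],[21,-49,0],[21,-49,0],[21,-49,0],[21,-49,0],[21,-49,0],[21,-49,0],[21,-49,0],[12,-24,0]],"twist":[[0,0,0.009],[0,0,0.009],[0,0,0.009],[0,0,0.009],[0,0,0.009],[0,0,0.009],[0,0,0.009],[0,0,0.009],[0,0,0.009],[0,0,0.009],[0,0,0.009],[0,0,0.009]],"grip":[0,0,0,0,0,0,0,0,0,0,0,0]}' 10
cat > st.py <<'E'
import numpy as np
from bench import arm
O=np.array([.5837,.0727,0]);X=np.array([.9758,-.2187,0]);Y=np.array([.2187,.9758,0])
def st():
    s=arm.read_state();P=s["tcp_pos"]-O;F=s["contact_force"]
    print("t",s["t"],"box mm",np.round([1e3*P@X,1e3*P@Y,1e3*P[2]],1),"rpy",np.round(s["orientation"],1),"F box",np.round([F@X,F@Y,F[2]],1),"w",round(s["width"],2))
if __name__=="__main__": st()
E
python3 st.py
```

```text
t: 1.6
tcp_pos: [0.4489, 0.099, 0.2264]
orientation: [180.0, -0.0, -102.6]
contact_force: [-0.1, 0.0, 1.0]
width: 0.011
t 1.6 box mm [-137.3   -3.9  226.4] rpy [ 180.    -0.  -102.6] F box [-0.1  0.   1. ] w 0.01
```

```bash
python3 -m handwheel '{"xyz":[[1,4,-30],[0,0,-40],[0,0,-35],[0,0,-14],[0,0,0]],"twist":[[0,0,0],[0,0,0],[0,0,0],[0,0,0],[0,0,0]],"grip":[0,0,0,0,0]}' >/dev/null; python3 st.py; python3 - <<'E'
from bench import camera
import cv2
a=camera("top")[130:240,220:360];b=camera("scene")[90:260,270:420]
a=cv2.resize(a,(560,440),interpolation=2);b=cv2.resize(b,None,fx=440/170,fy=440/170,interpolation=2)
import numpy as np
o=np.hstack([a,b]);o=cv2.resize(o,(800,int(o.shape[0]*800/o.shape[1])));cv2.imwrite("pics/c.png",o[:,:,::-1])
E
```

```text
t 2.225 box mm [-138.1    2.2  107.2] rpy [ 1.799e+02 -1.000e-01 -1.025e+02] F box [ 0.1 -0.4  0.7] w 0.0
```

View pics/c.png

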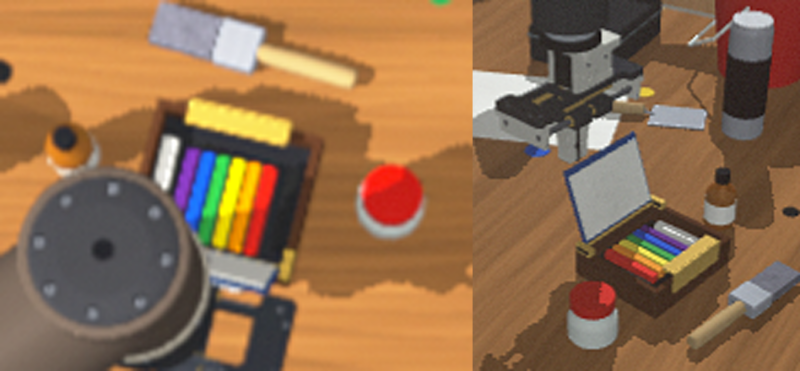

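The fingers are centred behind the lid and clear of the bottle. Now I'll push along box +x.

```bash
python3 -m handwheel '{"xyz":[[7.8,-1.8,0],[7.8,-1.8,0],[7.8,-1.8,0],[5,-1.1,0],[4,-0.9,0],[4,-0.9,0],[4,-0.9,0],[4,-0.9,0],[4,-0.9,0],[4,-0.9,0],[4,-0.9,0],[4,-0.9,0]],"twist":[[0,0,0],[0,0,0],[0,0,0],[0,0,0],[0,0,0],[0,0,0],[0,0,0],[0,0,0],[0,0,0],[0,0,0],[0,0,0],[0,0,0]],"grip":[0,0,0,0,0,0,0,0,0,0,0,0]}' >/dev/null; python3 st.py; python3 - <<'E'
from bench import camera
import cv2
b=camera("scene")[100:250,280:400]
cv2.imwrite("pics/d.png",cv2.resize(b,None,fx=4,fy=4,interpolation=2)[:,:,::-1])
E
```

```text
t 3.825 box mm [-75.7   2.3 107.5] rpy [ 180.    -0.  -102.5] F box [-0.1  0.5 -0.3] w 0.01
```

View pics/d.png

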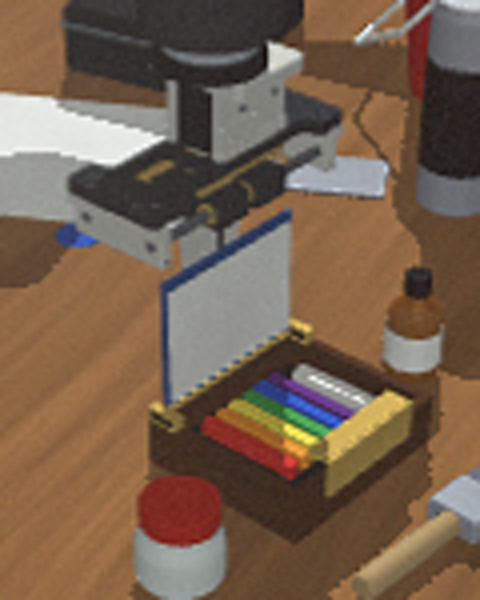

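The lid is about upright and the tip is centred. Now the arc over the hinge, with the tip kept at about 62 mm from it.

```bash
python3 -m handwheel '{"xyz":[[5.2,-1.2,-1],[5.2,-1.2,-1],[5.2,-1.2,-1],[5.2,-1.2,-1.2],[5.2,-1.2,-1.2],[4.9,-1.1,-2],[4.9,-1.1,-2],[4.5,-1,-2.9],[4.5,-1,-2.9],[3.9,-0.9,-3.6],[3.9,-0.9,-3.6],[0,0,0]],"twist":[[0,0,0],[0,0,0],[0,0,0],[0,0,0],[0,0,0],[0,0,0],[0,0,0],[0,0,0],[0,0,0],[0,0,0],[0,0,0],[0,0,0]],"grip":[0,0,0,0,0,0,0,0,0,0,0,0]}' >/dev/null; python3 st.py; python3 - <<'E'
from bench import camera
import cv2
b=camera("scene")[100:250,280:400]
cv2.imwrite("pics/e.png",cv2.resize(b,None,fx=4,fy=4,interpolation=2)[:,:,::-1])
E
```

```text
t 5.375 box mm [-21.9   2.   84.7] rpy [ 180.    -0.  -102.6] F box [-0.1 -0.  -0.1] w 0.01
```

View pics/e.png

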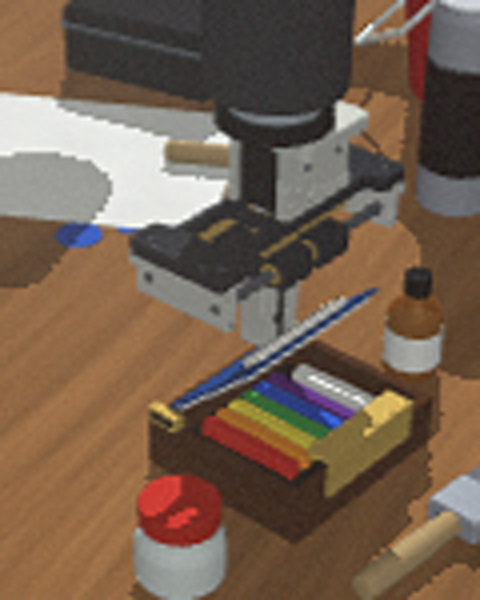

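The lid is folded to about 40° with the finger on its outer face. I'll continue down to just above flat.

```bash
python3 -m handwheel '{"xyz":[[3.2,-0.7,-4.3],[3.2,-0.7,-4.3],[2.4,-0.5,-4.8],[2.4,-0.5,-4.8],[1.6,-0.4,-5.2],[1.6,-0.4,-5.1],[0.8,-0.2,-5],[0,0,-2],[0,0,0]],"twist":[[0,0,0],[0,0,0],[0,0,0],[0,0,0],[0,0,0],[0,0,0],[0,0,0],[0,0,0],[0,0,0]],"grip":[0,0,0,0,0,0,0,0,0]}' >/dev/null; python3 st.py;python3 -m handwheel '{"xyz":[[0,0,-1],[0,0,-1],[0,0,-0.5],[0,0,0]],"twist":[[0,0,0],[0,0,0],[0,0,0],[0,0,0]],"grip":[0,0,0,0]}' >/dev/null; python3 st.py; python3 - <<'E'
from bench import camera
import cv2,numpy as np
b=camera("scene")[140:240,300:400]; a=camera("top")[150:230,240:340]
cv2.imwrite("pics/f.png",np.hstack([cv2.resize(x,(400,int(x.shape[0]*4)),interpolation=2)[:320] for x in (b[20:],a)])[:,:,::-1])
E
```

```text
t 6.55 box mm [-6.7  2.1 49.4] rpy [ 180.    -0.  -102.5] F box [1.5 0.8 1.3] w 0.01
t 7.05 box mm [-6.4  2.1 47.2] rpy [ 180.    -0.  -102.5] F box [0.8 0.4 1.6] w 0.0
```

View pics/f.png

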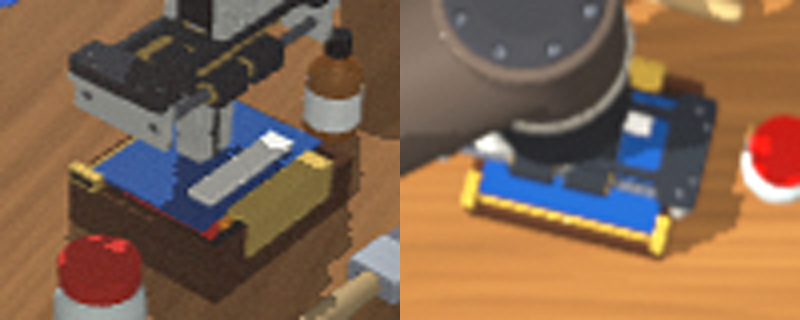

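The lid is nearly flat with its edge still short of the lip, and a red stick shows in the gap. I'll press down gently until it seats.

```bash
for i in 1 2 3; do python3 -m handwheel '{"xyz":[[0,0,-0.6],[0,0,0]],"twist":[[0,0,0],[0,0,0]],"grip":[0,0]}' >/dev/null; python3 st.py; done
```

```text
t 7.4 box mm [-6.4  2.1 46.6] rpy [-180.    -0.  -102.5] F box [ 1.3 -0.1  2.6] w 0.0
t 7.65 box mm [-6.4  2.1 46.1] rpy [-180.    -0.  -102.5] F box [ 1.  -1.2  4.5] w 0.0
t 7.9 box mm [-6.3  2.1 45.9] rpy [-180.     0.  -102.5] F box [-1.7 -0.1  7.8] w 0.0
```

The lid is flat: tip at z = 46 mm and the reaction is rising. Now I'll slide towards the lip, holding it down lightly.

```bash
python3 -m handwheel '{"xyz":[[1.5,-0.3,0.2],[1.5,-0.3,0],[1.5,-0.3,0],[1.5,-0.3,0],[1.5,-0.3,0],[1.5,-0.3,0],[0,0,0]],"twist":[[0,0,0],[0,0,0],[0,0,0],[0,0,0],[0,0,0],[0,0,0],[0,0,0]],"grip":[0,0,0,0,0,0,0]}' >/dev/null; python3 st.py; for i in 1 2 3; do python3 -m handwheel '{"xyz":[[1,-0.2,0],[1,-0.2,0],[1,-0.2,0]],"twist":[[0,0,0],[0,0,0],[0,0,0]],"grip":[0,0,0]}' >/dev/null; python3 st.py; done
```

```text
t 8.775 box mm [ 2.3  2.1 45.9] rpy [ 180.    -0.  -102.5] F box [-2.4 -1.   8.5] w 0.0
t 9.15 box mm [ 4.7  1.9 45.7] rpy [ 179.9   -0.  -102.6] F box [-6.4  0.8 10.5] w 0.01
t 9.525 box mm [ 6.5  1.7 45.5] rpy [ 1.798e+02 -1.000e-01 -1.026e+02] F box [-9.4  0.3 11.8] w 0.01
t 9.9 box mm [ 9.5  1.6 45.5] rpy [ 1.798e+02 -1.000e-01 -1.026e+02] F box [-9.5 -0.2 12. ] w 0.01
```

```bash
python3 -m handwheel '{"xyz":[[0.5,-0.1,0.2],[1,-0.2,0.2],[1,-0.2,0]],"twist":[[0,0,0],[0,0,0],[0,0,0]],"grip":[0,0,0]}' >/dev/null; python3 st.py; for i in 1 2 3 4; do python3 -m handwheel '{"xyz":[[0.7,-0.2,0],[0.7,-0.2,0],[0.7,-0.1,0]],"twist":[[0,0,0],[0,0,0],[0,0,0]],"grip":[0,0,0]}' >/dev/null; python3 st.py; done
```

```text
t 10.275 box mm [12.5  1.7 45.7] rpy [ 1.798e+02 -1.000e-01 -1.026e+02] F box [-6.5 -0.7  8.3] w 0.0
t 10.65 box mm [14.6  1.7 45.7] rpy [ 1.798e+02 -1.000e-01 -1.026e+02] F box [-6.4 -0.6  7.1] w 0.0
t 11.025 box mm [16.9  1.7 45.7] rpy [ 1.798e+02 -1.000e-01 -1.026e+02] F box [-6.6 -0.4  8.4] w 0.01
t 11.4 box mm [18.2  1.6 45.4] rpy [ 1.797e+02 -1.000e-01 -1.026e+02] F box [-10.1   1.2  10.9] w 0.0
t 11.775 box mm [18.5  1.4 45. ] rpy [ 1.796e+02 -1.000e-01 -1.026e+02] F box [-17.5   2.1  13. ] w 0.0
```

It has reached the stop: travel ended at about 18.3 mm while the force rose to 17 N. Now I'll unload and lift off.

```bash
python3 -m handwheel '{"xyz":[[0,0,0.6],[-0.6,0.1,0.6],[-0.6,0.1,0.8],[-0.6,0.1,1.5],[-1.5,0.3,3],[-3,0.7,8],[-5,1,20],[0,0,40],[0,0,50],[0,0,50],[0,0,0]],"twist":[[0,0,0],[0,0,0],[0,0,0],[0,0,0],[0,0,0],[0,0,0],[0,0,0],[0,0,0],[0,0,0],[0,0,0],[0,0,0]],"grip":[0,0,0,0,0,0,0,0,0,0,0]}' >/dev/null; python3 st.py
python3 -m handwheel '{"xyz":[[-40,20,0],[-50,30,0],[-50,30,0],[-40,40,0],[0,50,0],[0,50,0],[0,0,0]],"twist":[[0,0,0],[0,0,0],[0,0,0],[0,0,0],[0,0,0],[0,0,0],[0,0,0]],"grip":[0,0,0,0,0,0,0]}' >/dev/null; python3 st.py
python3 - <<'E'
from bench import camera
import cv2,numpy as np
b=camera("scene")[160:240,300:400]; a=camera("top")[150:230,240:340]
np.savez("fin.npz",a=a,b=b)
cv2.imwrite("pics/g.png",np.hstack([cv2.resize(x,(400,320),interpolation=2) for x in (b,a)])[:,:,::-1])
E
```

```text
t 13.15 box mm [ 13.9   3.3 226. ] rpy [-179.5    0.3 -102.5] F box [-0.5  0.3 -0.7] w 0.01
t 14.025 box mm [-213.   180.1  220. ] rpy [-180.    -0.  -102.4] F box [-0.9  0.  -0.4] w 0.0
```

View pics/g.png

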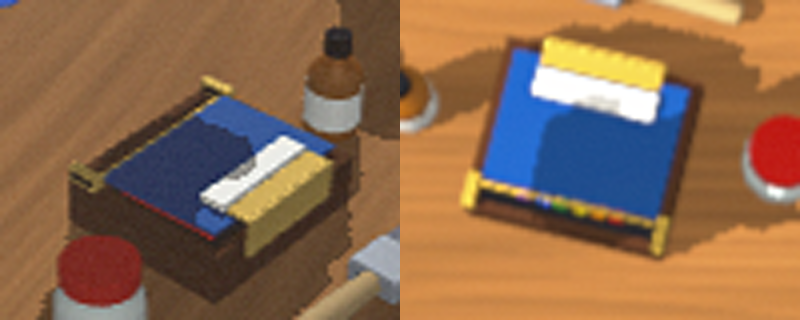

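The lid is down and tucked, with the batten right beside the lip and nothing else moved. One numeric check of the runner travel: the distance from the batten foot to the lip's back edge should be 40 mm.

```bash
python3 - <<'E'
from box import *
from st import O,X,Y
a=np.load("fin.npz")["a"]; h=cv2.cvtColor(a,cv2.COLOR_RGB2HSV)
for n,lo,hi,z in(("lip",(20,120,150),(32,255,255),.0535),("batten",(0,0,170),(180,70,255),.052)):
    m=cv2.inRange(h,lo,hi); k,l,s,c=cv2.connectedComponentsWithStats(m[:40]); i=1+np.argmax(s[1:,4])
    P=np.array([onz(t,(u+240,v+150),z)-O for v,u in np.argwhere(l==i)])
    x=1e3*P@X;print(n,s[i],"x",np.percentile(x,[3,97]).round(1),"y",np.percentile(1e3*P@Y,[2,98]).round(1))
E
```

```text
lip [ 36   9  31  13 209] x [52.2 71.5] y [-42.3  43.1]
batten [ 33  16  32  15 243] x [27.7 49.3] y [-43.7  44.8]
```

```bash
python3 -c "
from bench import arm
print(arm.hand_in(), arm.read_state()['t'])"
```

```text
the job is handed in; nothing more can be done
the job is handed in; nothing more can be done
```

The box is closed. With the fingers shut, I pushed the lid over from behind, folded it flat (tip at z ≈ 46 mm) and pushed it by the batten until the force rose sharply at the stop. I then lifted off and moved clear, and handed the job in after about 14 s of robot time.

- **Final pictures:** With the arm clear, the lid stayed down with its free edge under the brass lip and the batten about 2–3 mm from the lip. The bottle, pot and brush looked unmoved. I did not check the spray can, mug or palette knife again at the end. The pastels are hidden under the lid.
- **Forces:** The highest wrist readings were about 17 N along the push and 13 N downward.
- **Disagreement:** The lip in the final picture, and the point where the lid stopped, came out 2 to 4 mm further along the box's x than my box position predicted. I put this down to error in that position. The batten-to-lip gap does not depend on it and fits a fully tucked lid.

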